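Snap the washed platter back onto the portion scale

TASK

Put the washed platter back on the portion scale: lift it off the white board by its handle, set it over the four snap posts and press it down, corner by corner, until every post has clicked through and it sits fully home, then let go. Keep the platter level and never push the scale beyond its full load of about 2.4 kg (24 N). Leave the bowl, ramekin, flask and spatula where they are.

Things in the scene. Friction and masses are not known exactly. Their poses are not given: they have to be found in the camera images.
- platter: the washed scale platter: loose grey plastic plate 220 x 170 x 4 mm, about 0.3 kg, flat on the white board. Origin: centre of its underside; x along the long side, z up. Four square 15 mm through holes at x = +-88, y = +-62 mm. On top a bridge handle along x: bar 80 mm long, 14 mm wide (y), from 25 to 37 mm above the underside, on two legs at x = +-34 mm. Fits either way round
- platter_grip (a point): centre of the platter's handle bar, 31 mm above its underside; axes as the platter's
- hole0 (a point): centre of the platter's hole at x = +88, y = +62 mm, level with the platter's underside
- hole1 (a point): centre of the platter's hole at x = -88, y = +62 mm, level with the platter's underside
- hole2 (a point): centre of the platter's hole at x = -88, y = -62 mm, level with the platter's underside
- hole3 (a point): centre of the platter's hole at x = +88, y = -62 mm, level with the platter's underside
- scale: the spring portion scale, fixed to the worktop: white box 200 x 170 mm, 71 mm high, round dial on its +x side. Origin: centre of its underside; its yaw is the head's. Above it stands the spring head, an H-shaped aluminium frame with a snap post at each corner. Scale and board may stand left or right
- board: white plastic board 240 x 190 x 12 mm, fixed to the worktop, under the platter. Origin: centre of its underside
- head_seat (a point): a point on the scale's spring head: centre of the plane on which the platter's underside rests when fully home (the tops of four round 24 mm shoulders), about 119 mm above the worktop when unloaded; it sinks with the head. x, y along the head's long and short sides, z up
- post0 (a point): foot (on the seat plane) of the snap post at x = +88, y = +62 mm of the head. All four posts are alike: 12.6 mm square (1.2 mm play all round in a hole) with a blunt cone on top, tip 17.5 mm above the seat, and sprung leaves on the +-x sides that slope out to 10 mm from the axis, 5.5 mm above the seat
- post1 (a point): as post0, at x = -88, y = +62 mm. A platter laid over the posts stops on the leaves, about 8 mm above the seat; pushed down it runs over them, and they spring out over its top. Pressing near a post takes about 3 to 17 N to get it through (it depends on unknown friction and on which are through already)
- post2 (a point): as post0, at x = -88, y = -62 mm
- post3 (a point): as post0, at x = +88, y = -62 mm
- head (a joint): how far the scale's spring head has sunk, m: 0 unloaded, about 1 mm per N of total load (the platter's weight included), so the platter and posts give way under the hand; the scale's full load of 24 N is at 0.024, the hard stop at 0.028. A needle on the dial shows it
- bowl: bystander: small open stainless bowl, 130 mm across the rim, 55 mm high, standing on the worktop. Origin: centre of its underside
- ramekin: bystander: small white ceramic ramekin, 84 mm across, 45 mm high, standing on the worktop. Origin: centre of its underside
- flask: bystander: closed stainless flask, 100 mm across, 195 mm high, standing on the worktop. Origin: centre of its underside
- spatula: bystander: spatula 280 mm long with a black handle, 20 mm high, lying on the worktop. Origin: middle of its length on the worktop; x towards the blade

How it is judged:
At the end, for the whole second after the job is handed in: All four holes lie on the seat plane (at most 1.3 mm above, 2.5 mm below), so every snap is through; the platter is centred on the head within 4 mm and aligned within 0.05 rad, at rest, and only its own weight loads the scale (head sunk less than 6 mm) (z of hole0 in the frame of head_seat between -0.0025 and 0.0013 m and z of hole1 in the frame of head_seat between -0.0025 and 0.0013 m and z of hole2 in the frame of head_seat between -0.0025 and 0.0013 m and z of hole3 in the frame of head_seat between -0.0025 and 0.0013 m and horizontal distance between platter and head_seat below 0.004 m and angle between the x axis of platter and the x axis of head_seat, either way round below 0.05 rad and linear speed of platter below 0.02 m/s and value of joint head below 0.006 m); the robot touches nothing.
It fails at once if the scale is pushed beyond its full load of 24 N (head sunk more than 24 mm) (value of joint head above 0.024 m).
It fails at once if the platter is tipped more than 0.25 rad from level (angle between platter's own z axis and vertical above 0.25 rad).
It fails at once if the bowl, ramekin, flask or spatula is moved more than 30 mm (distance of any of bowl, ramekin, flask, spatula from where it was at the start of the episode above 0.03 m).
It also fails if it takes over 72 s, if anything falls off the work surface, if the arm or the gripper's body presses on something with over 40 N, if the wrist force passes 120 N, or if a joint passes its speed limit or range.

ROBOT

A 6-joint arm with a two-finger parallel gripper is mounted at the origin on the work surface. World frame = base frame: x ahead of the robot, y to its left, z up, the work surface at z = 0. Lengths are in m, angles in rad, forces in N, time in s.
With the tool pointing down it reaches from about 0.35 to 0.975 m from the base axis. Payload 4.9 kg.
Tool frame: the origin (TCP) lies at the centre of the arm's flange, where the gripper is bolted on; the fingertips stand 173 mm ahead of it and the grasp point (between the pads) lies 155 mm ahead of it (ctrl.finger_overhang is the distance from the TCP to the fingertips, in m); z points along the fingers, y is the direction in which the jaws open and shut (so a half turn about z gives the same grasp; the last joint's range is limited). The gripper opens to 85 mm and grips with 20 to 120 N. Pads are 22 mm wide; open, the fingers measure 114 mm over their backs; the gripper's body (76 mm by 85 mm) begins 54 mm behind the grasp point. The pads swing forward as they close: fully open they stand 13 mm farther back than shut.
Start: joints at [1.099, 0.053, 1.613, -0, 1.476, -0.119], TCP at [0.216, 0.586, 0.405] pointing down, gripper open.
Joint ranges: [-3.01, 3.01], [-1.01, 2.22], [0.06, 2.58], [-1.02, 4.17], [0.09, 2.62], [-3.14, 3.14]. Speed limits (rad/s): [2.57, 2.57, 3.14, 3.14, 3.14, 3.14].

INTERFACE

Orientations are given as a rotation vector (axis times angle).
In Python, from station import ctrl, eyes, spotter gives the robot as it stands.
- The arm moves only by the shell command python3 -m crank 'ROWS' [FORCE]. ROWS is JSON, a list of rows, each a list of 7 numbers: the turn, a rotation vector about the tool's x, y, z in rad, then the shift along the tool's x, y, z in mm, then the closure, from -1 (fully open) to 1 (shut). A call has 1 to 8 rows; each row shifts and turns the pose as measured when the row begins, along the tool's axes as they then stand; what a row does not reach is not made up. A row lasts 1/12 s, in which the tool goes at most 41.7 mm and 7.16 degrees, less where a joint would pass 70% of its speed; a pose out of reach is approached as far as the arm can. A call is refused whole if a number of a shift passes 41.7 or a number of a turn 0.125, either way. A call with a gripper value outside its range is refused whole. The fingers move at their own pace and stop on an object; FORCE is the grip in N (left out, the last holds). Time passes only in rows, so rows that do not move let the fingers close. It gives the time, the measured TCP pose, the force and the opening at its end, in the units of the state.
- ctrl.get_obs(): the state, without advancing time (a new reading comes with each control period).
- eyes.get_image(name): name is "scene" or "top"; returns a dict with "image" (384x512x3 uint8, red, green, blue), "vertical_fov" (degrees; the focal length in pixels is half the picture's height over the tangent of half this angle, whatever the lens; pixels are square), "cx", "cy" (the principal point, pixels), "rvec" (rotation vector, rad) and "tvec" (3), from world to camera coordinates, as OpenCV has them. Camera axes: x right, y down, z forward; pixel columns grow to the right and rows downward; lengths in m; the calibration is good to about 2 mm. A picture is of the moment at which its call begins. There is no depth.
- ctrl.finish_job(): hands the job in, once; it reports no verdict.
Trained networks look in a picture, given as the dict that the camera call returned (one of the last four; its "shot" number tells which), for a name from the list of things; names that differ only in an ending like _2 or _b are one class to them, and where a whole thing is asked for, a point or a joint stands for the part that bears it (a point fixed in the world has none). Each returns a list of dicts, best first, with "confidence" (0 to 1); they miss things now and then, are a little off and sometimes report something else, mostly with a low value. They report only what shows in the picture. A call takes as long as a camera call.
- spotter.look_for(query, picture): "centre" ([x, y, z] in m, in world coordinates, good to about 4 mm: the middle of the surface that is visible of it).
- spotter.outline_of(query, picture): "region" (384x512 bool, what is visible of it).
- spotter.mark_of(query, picture): "centre" ([x, y, z] in m, in world coordinates, good to about 4 mm: a listed point, or the origin of a listed thing).
The state is a dict: "t": time; "q": joint angles; "dq": joint speeds; "effort": joint torques, N m; "tool_pos": TCP position; "tool_rot": TCP orientation; "contact_force": force on the tool from outside, world axes, zero at the start; "wrist_torque": the same for the moment, N m; "opening": finger opening in m.
Only numpy, scipy, OpenCV 4.12 (cv2) and the standard library are available. Lean on these libraries where they do the work, as an engineer would, in place of code of your own. Each camera call takes 0.05 s, during which the arm holds its last target.

## Working session

There is one attempt and no reset: what is moved stays moved. The work goes in short steps, Python scripts to look and compute and a shell command to move; the robot and the scene stay as the last step left them, time stands still between calls to the robot, and variables do not carry over. Pictures are saved under pics/ and viewed, and the job is handed in when it is done.

```bash
ls; mkdir -p pics; cat > h.py <<'E'
import numpy as np, cv2
from scipy.spatial.transform import Rotation as R
from station import ctrl, eyes, spotter
def cam(p):
    H=p["image"].shape[0]; f=H/2/np.tan(np.radians(p["vertical_fov"])/2)
    K=np.array([[f,0,p["cx"]],[0,f,p["cy"]],[0,0,1]]); Rm=cv2.Rodrigues(np.array(p["rvec"],float))[0]
    return K,Rm,np.array(p["tvec"],float)
def proj(p,X):
    K,Rm,t=cam(p); c=(Rm@np.atleast_2d(X).T).T+t; u=(K@c.T).T; return u[:,:2]/u[:,2:]
def back(p,uv,z):
    K,Rm,t=cam(p); d=Rm.T@np.linalg.inv(K)@np.array([uv[0],uv[1],1.]); o=-Rm.T@t
    return o+d*(z-o[2])/d[2]
def save(p,n,s=1.5): cv2.imwrite(n,cv2.resize(p["image"][...,::-1],None,fx=s,fy=s,interpolation=cv2.INTER_CUBIC))
E
python3 - <<'E'
from h import *
o=ctrl.get_obs(); print({k:np.round(v,3).tolist() for k,v in o.items()})
for n in("scene","top"):
    p=eyes.get_image(n); save(p,f"pics/{n}0.png")
    K,Rm,t=cam(p); print(n,"campos",np.round(-Rm.T@t,3),"f",K[0,0])
    for q in["platter","platter_grip","hole0","hole1","hole2","hole3","scale","board","head_seat","post0","bowl","ramekin","flask","spatula"]:
        print(q,[(np.round(r["centre"],3).tolist(),round(r["confidence"],2)) for r in spotter.mark_of(q,p)[:5]])
E
```

```text
pics
{'t': 0.0, 'q': [1.099, 0.053, 1.614, 0.0, 1.476, -0.119], 'dq': [-0.001, 0.001, -0.001, -0.0, -0.001, -0.002], 'effort': [0.001, -39.367, -37.018, -0.0, 0.007, -0.0], 'tool_pos': [0.216, 0.586, 0.403], 'tool_rot': [-0.551, -3.092, 0.003], 'contact_force': [-0.363, 0.054, 0.622], 'wrist_torque': [-0.039, 0.001, 0.003], 'opening': 0.085}
scene campos [1.274 0.639 1.191] f 455.62539877890424
platter [([0.569, -0.166, 0.008], 0.78)]
platter_grip [([0.567, -0.164, 0.039], 0.56)]
hole0 [([0.651, -0.23, 0.017], 0.91), ([0.481, -0.108, 0.01], 0.87), ([0.654, -0.106, 0.012], 0.73), ([0.482, -0.229, 0.011], 0.59)]
hole1 [([0.651, -0.23, 0.017], 0.91), ([0.481, -0.108, 0.01], 0.87), ([0.654, -0.106, 0.012], 0.73), ([0.482, -0.229, 0.011], 0.59)]
hole2 [([0.651, -0.23, 0.017], 0.91), ([0.481, -0.108, 0.01], 0.87), ([0.654, -0.106, 0.012], 0.73), ([0.482, -0.229, 0.011], 0.59)]
hole3 [([0.651, -0.23, 0.017], 0.91), ([0.481, -0.108, 0.01], 0.87), ([0.654, -0.106, 0.012], 0.73), ([0.482, -0.229, 0.011], 0.59)]
scale [([0.492, 0.205, 0.003], 0.84)]
board [([0.431, 0.299, 0.117], 0.42)]
head_se
[... 861 characters left out ...]
, -0.229, 0.013], 0.87), ([0.654, -0.104, 0.015], 0.74)]
hole2 [([0.481, -0.105, 0.011], 0.93), ([0.476, -0.226, 0.011], 0.9), ([0.656, -0.229, 0.013], 0.87), ([0.654, -0.104, 0.015], 0.74)]
hole3 [([0.481, -0.105, 0.011], 0.93), ([0.476, -0.226, 0.011], 0.9), ([0.656, -0.229, 0.013], 0.87), ([0.654, -0.104, 0.015], 0.74)]
scale [([0.49, 0.211, -0.004], 0.85)]
board []
head_seat [([0.488, 0.202, 0.119], 0.88)]
post0 [([0.553, 0.121, 0.124], 0.68), ([0.391, 0.178, 0.118], 0.63), ([0.429, 0.298, 0.12], 0.6), ([0.593, 0.242, 0.115], 0.58)]
bowl [([0.774, -0.006, -0.003], 0.64)]
ramekin []
flask [([0.656, -0.444, 0.0], 0.67)]
spatula [([0.43, -0.521, -0.001], 0.93), ([0.595, 0.238, 0.116], 0.6)]
```

View images.

View pics/scene0.png

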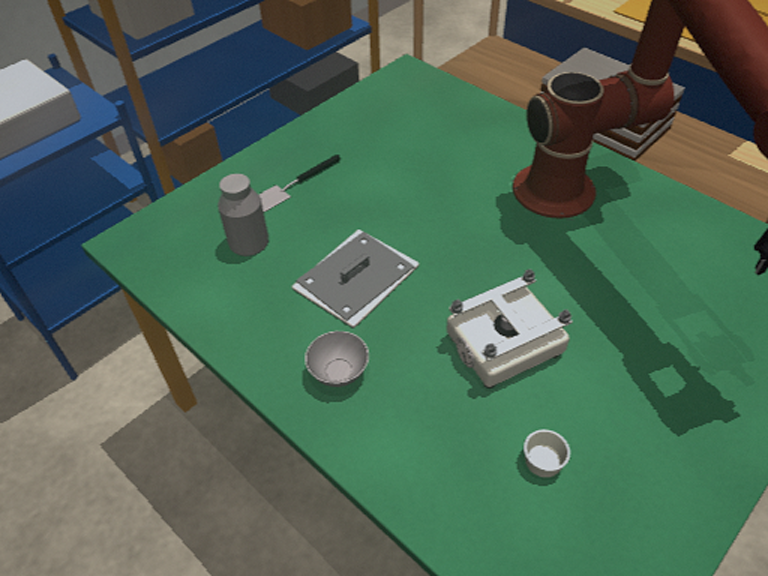

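View pics/top0.png

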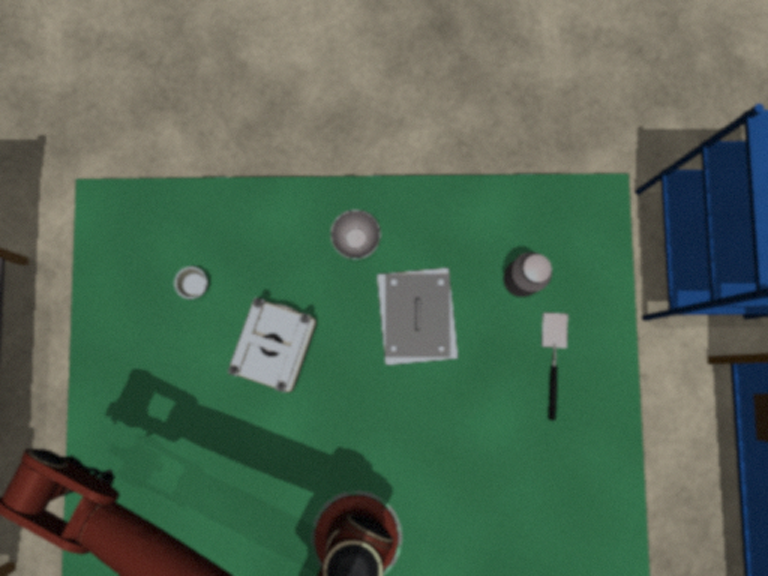

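```bash
cat >> h.py <<'E'
def yawrot(yaw): # tool down, tool y axis along (cos(yaw+pi/2)) , tool x = (cos yaw, sin yaw) mirrored
    x=np.array([np.cos(yaw),np.sin(yaw),0]); z=np.array([0,0,-1.]); y=np.cross(z,x)
    return R.from_matrix(np.c_[x,y,z])
def delta(x,y,z,yaw):
    """total tool-frame turn & shift (mm) from now to TCP target; picks the nearer of yaw, yaw+pi"""
    o=ctrl.get_obs(); r=R.from_rotvec(o["tool_rot"]); out=[]
    for k in(0,np.pi):
        d=(r.inv()*yawrot(yaw+k)).as_rotvec(); out.append((np.linalg.norm(d),d))
    s=r.inv().apply(np.array([x,y,z])-o["tool_pos"])*1000
    print("t",round(o["t"],2),"q6",round(o["q"][5],3),"opts",[np.round(d,4).tolist() for _,d in out],"shift mm",np.round(s,1),"F",np.round(o["contact_force"],1),"pos",np.round(o["tool_pos"],4),"open",round(o["opening"],4))
def fitrect(pts):
    """pts Nx2 measured corner points; fit centre, yaw of 176x124 rectangle by least squares (free assignment by nearest)"""
    from scipy.optimize import least_squares
    M=np.array([[88,62],[-88,62],[-88,-62],[88,-62]])/1000
    def f(v):
        c,s=np.cos(v[2]),np.sin(v[2]); Q=M@np.array([[c,s],[-s,c]])+v[:2]
        D=pts[:,None]-Q[None]; i=np.argmin((D**2).sum(-1),1); return D[np.arange(len(pts)),i].ravel()
    best=None
    for y0 in np.arange(-1.5,1.6,.1):
        r=least_squares(f,[*pts.mean(0),y0],loss='soft_l1',f_scale=.004)
        if best is None or r.cost<best.cost: best=r
    return best.x,np.sqrt((best.fun**2).mean())
E
python3 - <<'E'
from h import *
for n in("scene","top"):
  P=[];H=[];G=[]
  for i in range(5):
    p=eyes.get_image(n)
    if n=="scene" and i==0: np.save("/tmp/s0",p,allow_pickle=True)
    P+= [r["centre"] for r in spotter.mark_of("post0",p) if .1<r["centre"][2]<.14]
    H+= [r["centre"] for r in spotter.mark_of("hole0",p)if r["centre"][2]<.03]
    G+= [r["centre"] for r in spotter.mark_of("platter_grip",p)[:1]]
  P=np.array(P);H=np.array(H)
  print(n,"head",fitrect(P[:,:2]),P[:,2].mean(),len(P),"plat",fitrect(H[:,:2]),H[:,2].mean(),len(H),"grip",np.mean(G,0))
  np.save(f"/tmp/P{n}",P)
delta(0.567,-0.165,0.35,0)
E
```

```text
scene head (array([ 0.49089421,  0.20831359, -0.33643124]), np.float64(0.0023197362833426317)) 0.11842222222222223 18 plat (array([ 0.56685716, -0.16762493, -0.0175396 ]), np.float64(0.06631895928358514)) 0.011076190476190476 21 grip [ 0.55024 -0.08932  0.05742]
top head (array([ 0.49078603,  0.20945876, -0.32983127]), np.float64(0.002471197912998157)) 0.11941111111111113 18 plat (array([ 0.56652752, -0.16604386, -0.01679742]), np.float64(0.0014774659068012097)) 0.012521052631578947 19 grip [ 0.5667  -0.1648   0.04428]
t 3.5 q6 -0.119 opts [[0.0, 0.0, 2.7888], [-0.0, 0.0, -0.3528]] shift mm [-589.1 -583.9   54.7] F [-1.   0.1 -0.2] pos [0.2159 0.5865 0.4047] open 0.0856
```

```bash
python3 -m crank '[[0,0,-0.112,-29,-29,0,-1],[0,0,-0.112,-29,-29,0,-1],[0,0,-0.112,-29,-29,0,-1],[0,0,0,-29,-29,0,-1],[0,0,0,-29,-29,0,-1],[0,0,0,-29,-29,0,-1],[0,0,0,-29,-29,0,-1],[0,0,0,-29,-29,0,-1]]' 40; python3 -c "
from h import *
delta(0.5667,-0.1665,0.32,-0.017)"
```

```text
t: 4.17
tool_pos: [0.4238, 0.3354, 0.4037]
tool_rot: [0.017, -3.141, -0.004]
contact_force: [0.8, 1.1, -0.5]
opening: 0.0854
t 4.17 q6 -1.051 opts [[0.0001, 0.0038, -3.1136], [0.0024, -0.0001, 0.028]] shift mm [-137.4 -503.7   82.4] F [ 0.8  1.1 -0.5] pos [0.4238 0.3354 0.4037] open 0.0854
```

```bash
python3 -m crank '[[0,0,0.028,-11,-40,0,-1],[0,0,0,-11,-40,0,-1],[0,0,0,-11,-40,0,-1],[0,0,0,-11,-40,0,-1],[0,0,0,-11,-40,0,-1],[0,0,0,-11,-39,5,-1],[0,0,0,-11,-39,6,-1],[0,0,0,-11,-39,10,-1]]' 40; python3 -c "
from h import *
delta(0.5667,-0.1665,0.30,-0.017)"
```

```text
t: 4.83
tool_pos: [0.5085, 0.0144, 0.387]
tool_rot: [0.029, 3.129, 0.005]
contact_force: [1.0, -0.1, 0.1]
opening: 0.0854
t 4.83 q6 -1.672 opts [[0.0195, -0.0057, 3.14], [0.0036, 0.0124, -0.0015]] shift mm [ -60.5 -180.1   87.1] F [ 1.  -0.1  0.1] pos [0.5085 0.0144 0.387 ] open 0.0854
```

```bash
python3 -m crank '[[0,0,0,-11,-38,10,-1],[0,0,0,-11,-38,12,-1],[0,0,0,-11,-38,12,-1],[0,0,0,-5,-20,15,-1]]' 40; python3 -c "
from h import *
delta(0.5667,-0.1665,0.198,-0.017)"
```

```text
t: 5.17
tool_pos: [0.5447, -0.1265, 0.3411]
tool_rot: [0.035, 3.12, 0.0]
contact_force: [0.3, 0.1, 0.3]
opening: 0.0859
t 5.17 q6 -1.913 opts [[0.033, -0.0007, 3.1361], [0.0005, 0.021, -0.0053]] shift mm [-19.8 -39.5 143.5] F [0.3 0.1 0.3] pos [ 0.5447 -0.1265  0.3411] open 0.0859
```

```bash
python3 -m crank '[[0,0.02,-0.005,-17,-36,10,-1],[0,0,0,0,0,30,-1],[0,0,0,0,0,30,-1],[0,0,0,0,0,0,-1]]' 40; python3 -c "
from h import *
delta(0.5667,-0.1665,0.198,-0.017)"
```

```text
t: 5.5
tool_pos: [0.5605, -0.1689, 0.2682]
tool_rot: [0.041, 3.141, -0.001]
contact_force: [-1.0, 0.6, -1.7]
opening: 0.0855
t 5.5 q6 -1.964 opts [[0.0005, 0.001, 3.1327], [-0.0007, 0.0003, -0.0089]] shift mm [-6.1  2.6 70.2] F [-1.   0.6 -1.7] pos [ 0.5605 -0.1689  0.2682] open 0.0855
```

```bash
python3 -m crank '[[0,0,-0.009,-6,2.5,30,-1],[0,0,0,0,0,30,-1],[0,0,0,0,0,6,-1],[0,0,0,0,0,0,-1]]' 40; python3 -c "
from h import *
delta(0.5667,-0.1665,0.198,-0.017)"
```

```text
t: 5.83
tool_pos: [0.5686, -0.1671, 0.2049]
tool_rot: [0.026, 3.137, -0.003]
contact_force: [0.4, 0.1, 0.1]
opening: 0.0855
t 5.83 q6 -1.965 opts [[-0.0065, -0.003, -3.1413], [-0.0019, 0.0041, 0.0003]] shift mm [1.9 0.6 6.9] F [0.4 0.1 0.1] pos [ 0.5686 -0.1671  0.2049] open 0.0855
```

```bash
python3 -m crank '[[-0.002,0.004,0,2,0.6,7,-1],[0,0,0,0,0,0,-1],[0,0,0,0,0,0,1],[0,0,0,0,0,0,1],[0,0,0,0,0,0,1],[0,0,0,0,0,0,1],[0,0,0,0,0,0,1],[0,0,0,0,0,0,1]]' 60; python3 -c "
from h import *
delta(0.5667,-0.1665,0.198,-0.017)"
```

```text
t: 6.5
tool_pos: [0.57, -0.1669, 0.2087]
tool_rot: [0.024, 3.128, -0.008]
contact_force: [-4.1, 1.4, 7.9]
opening: 0.0126
t 6.5 q6 -1.966 opts [[-0.0212, -0.0081, -3.1397], [-0.0052, 0.0135, 0.0018]] shift mm [ 3.4  0.4 10.7] F [-4.1  1.4  7.9] pos [ 0.57   -0.1669  0.2087] open 0.0126
```

```bash
python3 -m crank '[[0,0,0,0,0,0,1],[0,0,0,0,0,0,1],[0,0,0,0,0,0,1]]' 60; python3 -c "
from h import *
delta(0.5667,-0.1665,0.198,-0.017)
p=eyes.get_image('scene'); save(p,'pics/g1.png')
u=p['image'][120:240,170:300]; cv2.imwrite('pics/g1c.png',cv2.resize(u[...,::-1],None,fx=5,fy=5))"
```

```text
t: 6.75
tool_pos: [0.5699, -0.1668, 0.2088]
tool_rot: [0.024, 3.128, -0.008]
contact_force: [-0.1, 0.0, 0.1]
opening: 0.0122
t 6.75 q6 -1.966 opts [[-0.0214, -0.008, -3.1397], [-0.0051, 0.0136, 0.0018]] shift mm [ 3.4  0.3 10.7] F [-0.1  0.   0.1] pos [ 0.5699 -0.1668  0.2088] open 0.0122
```

View pics/g1c.png

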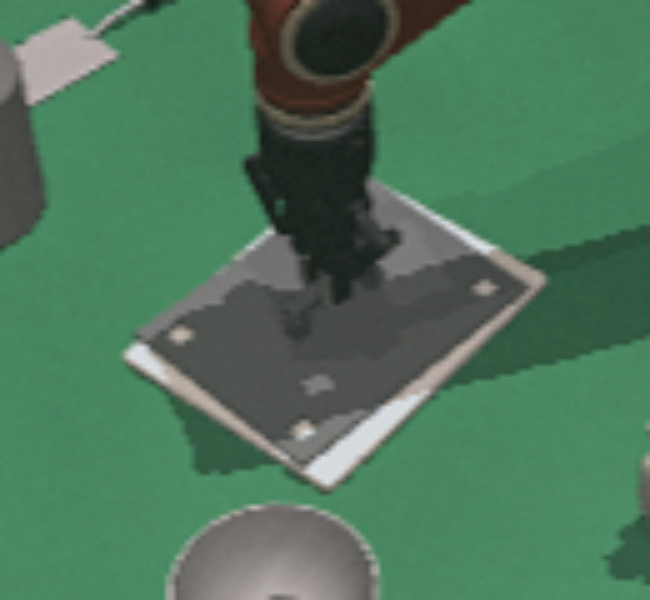

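```bash
python3 -m crank '[[-0.005,0.013,0,0,0,-15,1],[0,0,0,0,0,-25,1],[0,0,0,0,0,-30,1],[0,0,0,0,0,-30,1],[0,0,0,0,0,-30,1],[0,0,0,0,0,-30,1],[0,0,0,0,0,0,1],[0,0,0,0,0,0,1]]' 60; python3 -c "
from h import *
delta(0.491,0.209,0.36,-0.333)
p=eyes.get_image('scene'); save(p,'pics/g2.png')
print([np.round(r['centre'],4) for r in spotter.mark_of('hole0',p)],[np.round(r['centre'],4) for r in spotter.mark_of('platter_grip',p)])"
```

```text
t: 7.47
tool_pos: [0.567, -0.1659, 0.3644]
tool_rot: [-0.024, -3.122, -0.012]
contact_force: [0.2, 0.7, -3.9]
opening: 0.0121
t 7.47 q6 -1.966 opts [[0.0289, 0.0063, -2.824], [0.0045, -0.0203, 0.3175]] shift mm [ 81.7 373.6   8.8] F [ 0.2  0.7 -3.9] pos [ 0.567  -0.1659  0.3644] open 0.0121
[array([ 0.4688, -0.2264,  0.1698]), array([ 0.4694, -0.1055,  0.1699]), array([ 0.6457, -0.1055,  0.1703]), array([ 0.645 , -0.2287,  0.1657])] [array([ 0.7754, -0.0053,  0.0023]), array([ 0.5586, -0.1625,  0.2   ])]
```

View pics/g2.png

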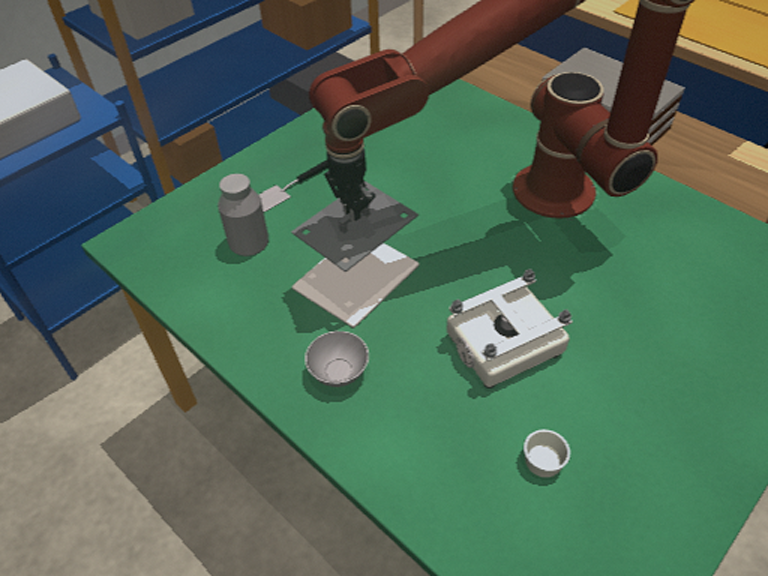

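```bash
python3 -m crank '[[0,0,0.02,4,15,0,1],[0,0,0.04,7,28,0,1],[0,0,0.04,7,33,0,1],[0,0,0.04,6,35,0,1],[0,0,0.04,5,35,0,1],[0,0,0.04,4,35,0,1],[0,0,0.04,3,35,0,1],[0,0,0.04,2,35,0,1]]' 60; python3 -c "
from h import *
delta(0.491,0.209,0.36,-0.333)"
```

```text
t: 8.28
tool_pos: [0.5637, 0.0891, 0.3438]
tool_rot: [-0.527, -3.042, -0.004]
contact_force: [1.2, 0.0, -3.3]
opening: 0.0121
t 8.28 q6 -1.206 opts [[-0.0845, 0.01, 3.1303], [-0.0064, -0.054, -0.0101]] shift mm [109.5  88.3 -10.9] F [ 1.2  0.  -3.3] pos [0.5637 0.0891 0.3438] open 0.0121
```

```bash
python3 -m crank '[[0,-0.02,0,20,20,-3,1],[0,-0.02,0,26,22,-4,1],[0,-0.02,0,26,20,-4,1],[0,0,0,20,15,-4,1],[0,0,0,5,4,0,1],[0,0,0,0,0,0,1]]' 60; python3 -c "
from h import *
delta(0.491,0.209,0.36,-0.333)"
```

```text
t: 8.78
tool_pos: [0.4937, 0.2085, 0.3444]
tool_rot: [-0.523, -3.08, 0.023]
contact_force: [0.0, -0.3, -2.6]
opening: 0.0122
t 8.78 q6 -0.971 opts [[-0.0229, 0.027, 3.1379], [-0.0172, -0.0146, -0.0035]] shift mm [  3.   -0.7 -15.6] F [ 0.  -0.3 -2.6] pos [0.4937 0.2085 0.3444] open 0.0122
```

```bash
python3 -m crank '[[-0.012,-0.028,-0.003,0,0,-8,1],[0,0,0,0,0,0,1],[0,0,0,0,0,0,1],[0,0,0,0,0,0,1]]' 60; cat >> h.py <<'E'
def meas(k=3,cams=("scene","top")):
    o=ctrl.get_obs(); r=R.from_rotvec(o["tool_rot"])
    for n in cams:
        H=[]
        for i in range(k):
            p=eyes.get_image(n); H+=[x["centre"] for x in spotter.mark_of("hole0",p) if x["centre"][2]>.1 and x["confidence"]>.35]
        save(p,f"pics/m_{n}_{o['t']:.2f}.png")
        H=np.array(H); f,e=fitrect(H[:,:2])
        A=np.c_[H[:,:2]-f[:2],np.ones(len(H))]; pl=np.linalg.lstsq(A,H[:,2],rcond=None)[0]
        print(n,len(H),"plat c,yaw",np.round(f,4),"rms",round(e,4),"slope/z",np.round(pl,4))
    return H
E
python3 -c "
from h import *
delta(0.491,0.209,0.36,-0.333)
meas()
"; ls pics
```

```text
t: 9.12
tool_pos: [0.4945, 0.2062, 0.3488]
tool_rot: [0.522, 3.088, -0.017]
contact_force: [0.6, 0.9, -2.3]
opening: 0.0122
t 9.12 q6 -0.974 opts [[0.0185, 0.0145, 3.1393], [-0.0092, 0.0118, -0.0022]] shift mm [  4.1   1.4 -11.2] F [ 0.6  0.9 -2.3] pos [0.4945 0.2062 0.3488] open 0.0122
scene 11 plat c,yaw [ 0.4896  0.2042 -0.3306] rms 0.0221 slope/z [ 0.0037 -0.0168  0.1522]
top 12 plat c,yaw [ 0.49    0.2057 -0.3398] rms 0.0212 slope/z [ 0.0109 -0.0061  0.1537]
g1.png
g1c.png
g2.png
m_scene_9.12.png
m_top_9.12.png
scene0.png
top0.png
```

```bash
python3 -c "
import cv2
a=cv2.imread('pics/m_scene_9.12.png')[370//2*1:430,400:640];b=cv2.imread('pics/m_top_9.12.png')[270:420,200:350]
cv2.imwrite('pics/c1.png',cv2.resize(a,None,fx=2.4,fy=2.4));cv2.imwrite('pics/c2.png',cv2.resize(b,None,fx=4,fy=4))"
```

```text
(no output)
```

View pics/c1.png

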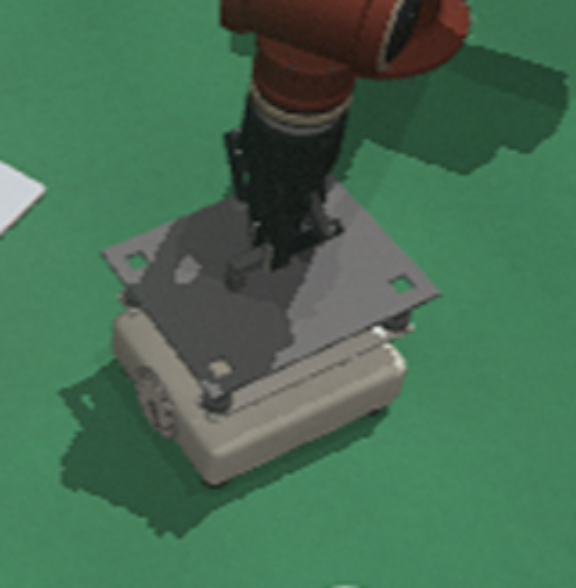

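View pics/c2.png

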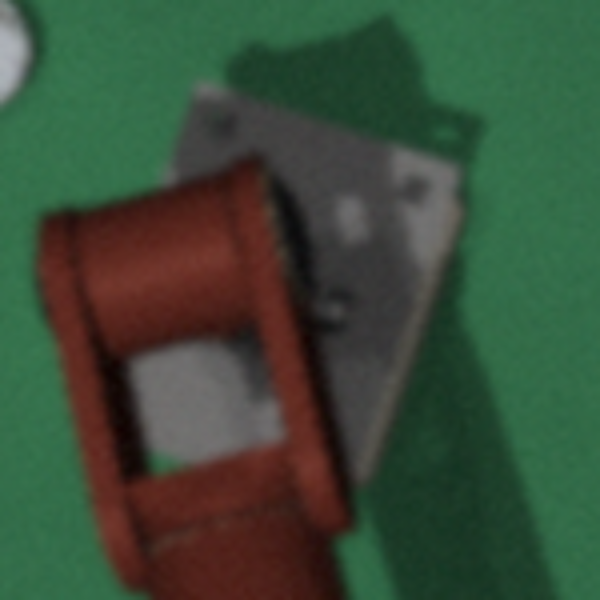

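```bash
python3 -m crank '[[0.004,0,-0.002,0.3,2.5,5,1],[0,0,0,0,0,5,1],[0,0,0,0,0,0,1]]' 60; python3 -c "
from h import *
delta(0.4945,0.2087,0.332,-0.333)
"
```

```text
t: 9.97
tool_pos: [0.4945, 0.2098, 0.3382]
tool_rot: [0.516, 3.089, -0.023]
contact_force: [0.5, 0.2, -2.7]
opening: 0.012
t 9.97 q6 -0.97 opts [[-0.019, -0.0204, -3.1396], [-0.013, 0.0121, 0.0019]] shift mm [-0.3 -1.   6.2] F [ 0.5  0.2 -2.7] pos [0.4945 0.2098 0.3382] open 0.012
```

```bash
python3 -m crank '[[-0.008,0,0.002,-0.3,-1.6,2,1],[0,0,0,0,0,2,1],[0,0,0,0,0,0,1],[0,0,0,0,0,0,1]]' 60; python3 -c "
from h import *
delta(0.4945,0.2080,0.332,-0.333)
meas(3,('scene',))
delta(0.4945,0.2080,0.332,-0.333)
"
```

```text
t: 10.3
tool_pos: [0.494, 0.2081, 0.3326]
tool_rot: [0.519, 3.089, -0.011]
contact_force: [-0.1, -1.0, -2.1]
opening: 0.0124
t 10.3 q6 -0.974 opts [[-0.0163, -0.0084, -3.1415], [-0.0053, 0.0104, 0.0]] shift mm [-0.5  0.1  0.6] F [-0.1 -1.  -2.1] pos [0.494  0.2081 0.3326] open 0.0124
scene 11 plat c,yaw [ 0.4903  0.2064 -0.337 ] rms 0.0016 slope/z [-0.0261 -0.0407  0.1348]
t 10.6 q6 -0.974 opts [[-0.0173, -0.0078, -3.1413], [-0.0049, 0.011, 0.0002]] shift mm [-0.4 -0.   1. ] F [-0.1 -0.8 -3.6] pos [0.4941 0.2082 0.333 ] open 0.012
```

```bash
ls pics; python3 -c "
import cv2
a=cv2.imread('pics/m_scene_10.30.png')[220:430,420:640]
cv2.imwrite('pics/c3.png',cv2.resize(a,None,fx=2.8,fy=2.8,interpolation=cv2.INTER_CUBIC))"
```

```text
c1.png
c2.png
g1.png
g1c.png
g2.png
m_scene_10.30.png
m_scene_9.12.png
m_top_9.12.png
scene0.png
top0.png
```

View pics/c3.png

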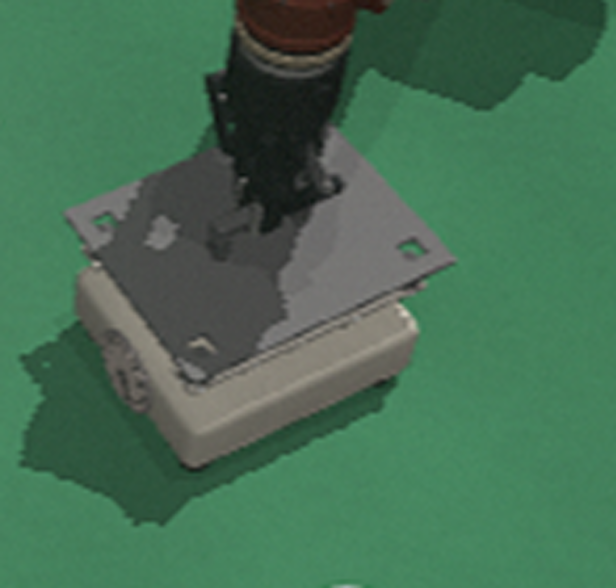

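```bash
python3 -m crank '[[0,0,0,-0.3,1,3,1],[0,0,0,0,0,3,1],[0,0,0,0,0,0,1],[0,0,0,0,0,0,1]]' 60; python3 -c "
from h import *
delta(0.4945,0.2090,0.324,-0.333)
print(ctrl.get_obs()['wrist_torque'])
p=eyes.get_image('scene'); save(p,'pics/d1.png'); a=cv2.imread('pics/d1.png')[220:430,420:640]
cv2.imwrite('pics/d1c.png',cv2.resize(a,None,fx=2.8,fy=2.8,interpolation=cv2.INTER_CUBIC))
"
```

```text
t: 10.93
tool_pos: [0.495, 0.209, 0.327]
tool_rot: [0.519, 3.087, -0.01]
contact_force: [-0.2, -0.5, -0.9]
opening: 0.0121
t 10.93 q6 -0.972 opts [[-0.019, -0.0074, -3.1414], [-0.0047, 0.0121, 0.0001]] shift mm [ 0.5 -0.2  2.9] F [-0.2 -0.5 -0.9] pos [0.495 0.209 0.327] open 0.0121
[-0.02061151 -0.04321703 -0.06652137]
```

View pics/d1c.png

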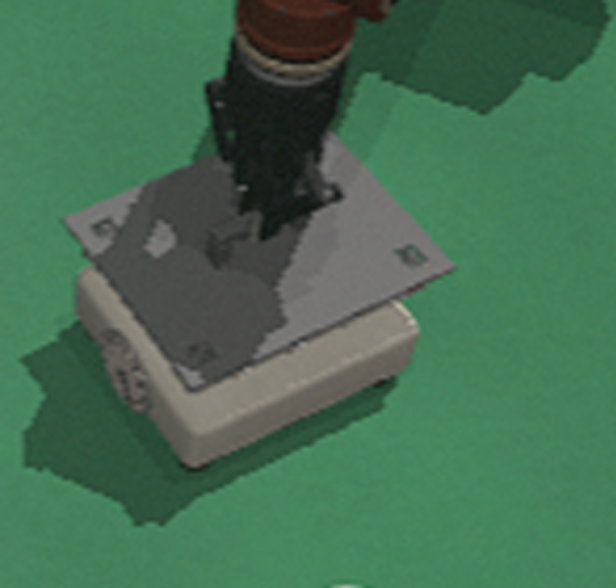

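```bash
python3 -m crank '[[0,0,0,0,0,3,1],[0,0,0,0,0,3,1],[0,0,0,0,0,0,1],[0,0,0,0,0,0,1]]' 60; python3 -c "
from h import *
delta(0.4945,0.2090,0.324,-0.333)
p=eyes.get_image('scene'); save(p,'pics/d2.png'); a=cv2.imread('pics/d2.png')[220:430,420:640]
cv2.imwrite('pics/d2c.png',cv2.resize(a,None,fx=2.8,fy=2.8,interpolation=cv2.INTER_CUBIC))
"
```

```text
t: 11.32
tool_pos: [0.4952, 0.2092, 0.3225]
tool_rot: [0.519, 3.087, -0.01]
contact_force: [-2.1, -0.2, 2.0]
opening: 0.0121
t 11.32 q6 -0.972 opts [[0.0193, 0.0069, 3.1414], [-0.0044, 0.0123, -0.0001]] shift mm [ 0.6 -0.4 -1.5] F [-2.1 -0.2  2. ] pos [0.4952 0.2092 0.3225] open 0.0121
```

View pics/d2c.png

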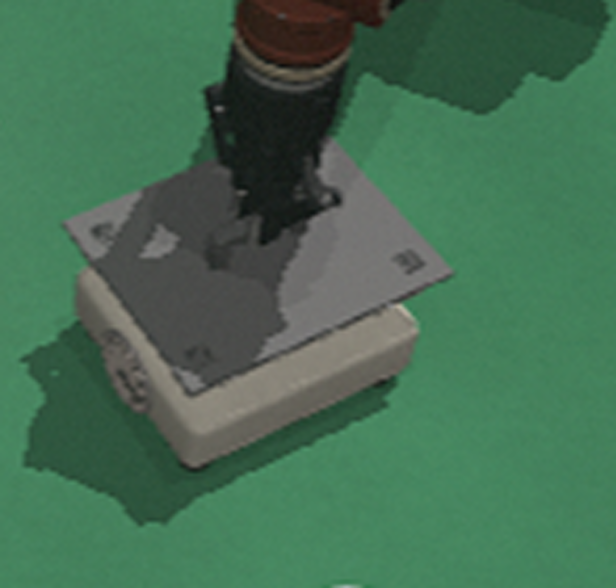

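```bash
python3 -m crank '[[0,0,0,1.5,-0.5,0,1],[0,0,0,0,0,0,1],[0,0,0,0,0,0,1]]' 60; python3 -c "
from h import *
delta(0.4945,0.2090,0.322,-0.333)
print(ctrl.get_obs()['wrist_torque'])
"
```

```text
t: 11.62
tool_pos: [0.4941, 0.2092, 0.3233]
tool_rot: [0.518, 3.084, -0.009]
contact_force: [-0.6, -0.9, -0.0]
opening: 0.012
t 11.62 q6 -0.971 opts [[0.0242, 0.0049, 3.1414], [-0.0031, 0.0154, -0.0001]] shift mm [-0.5 -0.   1.3] F [-0.6 -0.9 -0. ] pos [0.4941 0.2092 0.3233] open 0.012
[-0.15219906  0.05122637 -0.07986049]
```

```bash
python3 -m crank '[[0,0,0,0.5,-0.5,3,1],[0,0,0,0,0,0,1],[0,0,0,0,0,0,1]]' 60; python3 -c "
from h import *
delta(0.4945,0.2090,0.322,-0.333)
meas(2,('scene',))
"
```

```text
t: 11.87
tool_pos: [0.4937, 0.209, 0.3213]
tool_rot: [0.518, 3.082, -0.007]
contact_force: [-1.3, -0.8, 2.6]
opening: 0.0123
t 11.87 q6 -0.971 opts [[0.0265, 0.0026, 3.1414], [-0.0017, 0.0169, -0.0]] shift mm [-0.8  0.2 -0.7] F [-1.3 -0.8  2.6] pos [0.4937 0.209  0.3213] open 0.0123
scene 8 plat c,yaw [ 0.4918  0.2069 -3.462 ] rms 0.002 slope/z [ 0.0191 -0.0132  0.1245]
```

```bash
python3 -m crank '[[0,0,0,0,0,0,-1],[0,0,0,0,0,0,-1],[0,0,0,0,0,0,-1],[0,0,0,0,0,0,-1],[0,0,0,0,0,-15,-1],[0,0,0,0,0,-30,-1],[0,0,0,0,0,-30,-1],[0,0,0,0,0,-30,-1]]' 60; python3 -c "
from h import *
delta(0.4945,0.2090,0.322,-0.333)
p=eyes.get_image('scene'); save(p,'pics/e1.png'); a=cv2.imread('pics/e1.png')[220:430,420:640]
cv2.imwrite('pics/e1c.png',cv2.resize(a,None,fx=2.8,fy=2.8,interpolation=cv2.INTER_CUBIC))
meas(3,('scene',))
"
```

```text
t: 12.73
tool_pos: [0.4904, 0.2091, 0.4169]
tool_rot: [-0.52, -3.095, 0.019]
contact_force: [0.3, -0.3, 0.0]
opening: 0.0857
t 12.73 q6 -0.972 opts [[0.0012, -0.0195, -3.1415], [-0.0124, -0.0008, 0.0]] shift mm [-4.   2.5 94.9] F [ 0.3 -0.3  0. ] pos [0.4904 0.2091 0.4169] open 0.0857
scene 13 plat c,yaw [ 0.491   0.2076 -0.3354] rms 0.0021 slope/z [ 0.0214 -0.0012  0.1262]
```

View pics/e1c.png

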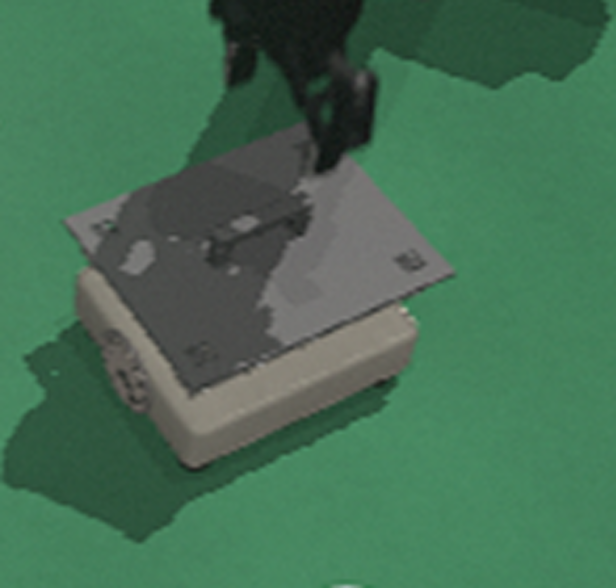

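```bash
cat >> h.py <<'E'
C=np.array([.491,.2083]);YW=-.335
def pt(px,py):
    c,s=np.cos(YW),np.sin(YW); return C+np.array([c*px-s*py,s*px+c*py])
def tip(px,py,tz):
    o=ctrl.get_obs(); r=R.from_rotvec(o["tool_rot"]); L=ctrl.finger_overhang
    d=(r.inv()*yawrot(YW+np.pi)).as_rotvec()
    T=np.array([*pt(px,py),tz+L]); s=r.inv().apply(T-o["tool_pos"])*1000
    tp=o["tool_pos"]+r.apply([0,0,L]); c,sn=np.cos(YW),np.sin(YW); q=tp[:2]-C
    print("t",round(o["t"],2),"turn",np.round(d,3),"shift",np.round(s,1),"F",np.round(o["contact_force"],1),"tip platter-frame mm",np.round(1000*np.array([c*q[0]+sn*q[1],-sn*q[0]+c*q[1]]),1),"tipz",round(tp[2]*1000,1),"open",round(o["opening"],4))
E
python3 -c "
from h import *
for a in((86,40),(-86,40),(-86,-40),(86,-40)): tip(a[0]/1000,a[1]/1000,.15)"
```

```text
t 13.08 turn [-0.013 -0.001  0.002] shift [-87.   40.5  91.1] F [-0.9  0.6 -1.4] tip platter-frame mm [-1.  -1.7] tipz 241.7 open 0.0855
t 13.08 turn [-0.013 -0.001  0.002] shift [85.  40.8 91.3] F [-0.9  0.6 -1.4] tip platter-frame mm [-1.  -1.7] tipz 241.7 open 0.0855
t 13.08 turn [-0.013 -0.001  0.002] shift [ 85.2 -39.2  92.3] F [-0.9  0.6 -1.4] tip platter-frame mm [-1.  -1.7] tipz 241.7 open 0.0855
t 13.08 turn [-0.013 -0.001  0.002] shift [-86.8 -39.5  92.1] F [-0.9  0.6 -1.4] tip platter-frame mm [-1.  -1.7] tipz 241.7 open 0.0855
```

```bash
python3 -m crank '[[-0.013,0,0,-25,12,0,1],[0,0,0,-30,14,0,1],[0,0,0,-30,14,10,1],[0,0,0,0,0,30,1],[0,0,0,0,0,25,1],[0,0,0,0,0,10,1],[0,0,0,0,0,0,1],[0,0,0,0,0,0,1]]' 60; python3 -c "
from h import *
tip(.086,.040,.14)"
```

```text
t: 13.75
tool_pos: [0.5847, 0.2188, 0.3235]
tool_rot: [-0.517, -3.08, 0.01]
contact_force: [-0.1, 0.3, 0.0]
opening: 0.0001
t 13.75 turn [-0.009 -0.017  0.002] shift [-1.1 -0.6 10. ] F [-0.1  0.3  0. ] tip platter-frame mm [82.1 39.1] tipz 150.1 open 0.0001
```

```bash
python3 -m crank '[[-0.009,-0.017,0,-1,-1,10,1],[0,0,0,0,0,4,1],[0,0,0,0,0,0,1]]' 60; python3 -c "
from h import *
tip(.086,.040,.13)"; python3 -m crank '[[0,0,0,0,0,4,1],[0,0,0,0,0,0,1]]' 60; python3 -c "
from h import *
tip(.086,.040,.13)"
```

```text
t: 14.0
tool_pos: [0.5848, 0.2177, 0.3115]
tool_rot: [0.519, 3.096, 0.001]
contact_force: [0.5, 0.4, 0.4]
opening: -0.0002
t 14.0 turn [0.001 0.002 0.003] shift [-0.5  0.2  8.1] F [0.5 0.4 0.4] tip platter-frame mm [85.8 39.9] tipz 138.1 open -0.0002
t: 14.17
tool_pos: [0.5849, 0.218, 0.3098]
tool_rot: [0.518, 3.094, 0.003]
contact_force: [-0.2, -0.2, -0.3]
opening: 0.0001
t 14.17 turn [0.003 0.004 0.003] shift [-0.5 -0.1  6.4] F [-0.2 -0.2 -0.3] tip platter-frame mm [86.2 40.5] tipz 136.4 open 0.0001
```

```bash
python3 -m crank '[[0,0,0,0,0,5,1],[0,0,0,0,0,3,1],[0,0,0,0,0,0,1]]' 60; python3 -c "
from h import *
tip(.086,.040,.13)"; python3 -m crank '[[0,0,0,0,0,4,1],[0,0,0,0,0,3,1],[0,0,0,0,0,0,1]]' 60; python3 -c "
from h import *
tip(.086,.040,.13)"
```

```text
t: 14.42
tool_pos: [0.5855, 0.2183, 0.304]
tool_rot: [0.517, 3.09, 0.006]
contact_force: [0.1, -0.1, -0.2]
opening: -0.0001
t 14.42 turn [0.005 0.008 0.003] shift [-0.1 -0.5  0.6] F [ 0.1 -0.1 -0.2] tip platter-frame mm [87.2 41.4] tipz 130.6 open -0.0001
t: 14.67
tool_pos: [0.5861, 0.2185, 0.298]
tool_rot: [0.517, 3.089, 0.007]
contact_force: [-0.7, -0.2, 2.7]
opening: -0.0004
t 14.67 turn [0.006 0.009 0.003] shift [ 0.4 -0.8 -5.4] F [-0.7 -0.2  2.7] tip platter-frame mm [88.  41.9] tipz 124.7 open -0.0004
```

```bash
python3 -m crank '[[0,0,0,0,0,4,1],[0,0,0,0,0,3,1],[0,0,0,0,0,0,1]]' 60; python3 -c "
from h import *
tip(.086,.040,.13)"; python3 -m crank '[[0,0,0,0,0,4,1],[0,0,0,0,0,3,1],[0,0,0,0,0,0,1]]' 60; python3 -c "
from h import *
tip(.086,.040,.13)"
```

```text
t: 14.92
tool_pos: [0.5865, 0.2186, 0.2938]
tool_rot: [0.517, 3.089, 0.006]
contact_force: [-2.3, -0.5, 6.0]
opening: -0.0
t 14.92 turn [0.006 0.009 0.004] shift [ 0.7 -1.1 -9.6] F [-2.3 -0.5  6. ] tip platter-frame mm [88.4 42.1] tipz 120.4 open -0.0
t: 15.17
tool_pos: [0.587, 0.2187, 0.2901]
tool_rot: [0.516, 3.088, 0.006]
contact_force: [-2.4, -1.1, 4.9]
opening: -0.0003
t 15.17 turn [0.005 0.009 0.004] shift [  1.1  -1.3 -13.3] F [-2.4 -1.1  4.9] tip platter-frame mm [88.9 42.3] tipz 116.7 open -0.0003
```

```bash
python3 -m crank '[[0,0,0,1,-0.5,4,1],[0,0,0,0,0,3,1],[0,0,0,0,0,0,1]]' 60; python3 -c "
from h import *
tip(.086,.040,.13)"; python3 -m crank '[[0,0,0,0,0,4,1],[0,0,0,0,0,3,1],[0,0,0,0,0,0,1]]' 60; python3 -c "
from h import *
tip(.086,.040,.13)"
```

```text
t: 15.42
tool_pos: [0.5867, 0.2188, 0.2875]
tool_rot: [0.516, 3.087, 0.006]
contact_force: [-4.1, -0.5, 7.0]
opening: -0.0
t 15.42 turn [0.006 0.011 0.004] shift [  0.8  -1.3 -15.9] F [-4.1 -0.5  7. ] tip platter-frame mm [88.9 42.4] tipz 114.1 open -0.0
t: 15.67
tool_pos: [0.5873, 0.2189, 0.2859]
tool_rot: [0.515, 3.087, 0.005]
contact_force: [-4.8, -0.9, 7.9]
opening: 0.0
t 15.67 turn [0.005 0.011 0.004] shift [  1.3  -1.6 -17.5] F [-4.8 -0.9  7.9] tip platter-frame mm [89.3 42.6] tipz 112.6 open 0.0
```

```bash
python3 -m crank '[[0,0,0,1.5,0,5,1],[0,0,0,0,0,4,1],[0,0,0,0,0,0,1]]' 60; python3 -c "
from h import *
tip(.086,.040,.13)
p=eyes.get_image('scene'); save(p,'pics/f1.png'); a=cv2.imread('pics/f1.png')[220:430,420:640]
cv2.imwrite('pics/f1c.png',cv2.resize(a,None,fx=2.8,fy=2.8,interpolation=cv2.INTER_CUBIC))
"
```

```text
t: 15.92
tool_pos: [0.5872, 0.2193, 0.2841]
tool_rot: [0.514, 3.085, 0.003]
contact_force: [-6.4, -0.4, 9.0]
opening: -0.0003
t 15.92 turn [0.004 0.014 0.004] shift [  1.   -1.9 -19.3] F [-6.4 -0.4  9. ] tip platter-frame mm [89.7 42.8] tipz 110.7 open -0.0003
```

View pics/f1c.png

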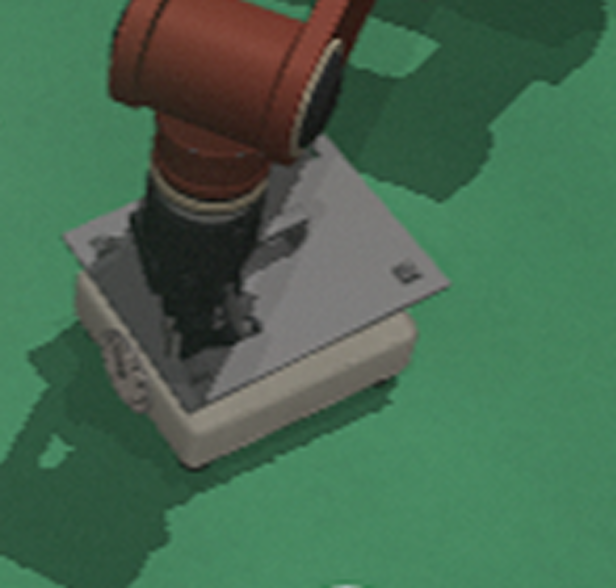

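```bash
python3 -m crank '[[0,0,0,0,0,-12,1],[0,0,0,0,0,-20,1],[0.004,0.014,0.004,1,-30,0,1],[0,0,0,1,-35,0,1],[0,0,0,1,-20,0,1],[0,0,0,0,0,0,1]]' 60; python3 -c "
from h import *
tip(.086,-.040,.13)"
```

```text
t: 16.47
tool_pos: [0.5559, 0.1389, 0.3199]
tool_rot: [0.517, 3.095, 0.003]
contact_force: [0.9, -0.6, -0.7]
opening: 0.0001
t 16.47 turn [0.002 0.003 0.004] shift [-1.9  4.1 16.6] F [ 0.9 -0.6 -0.7] tip platter-frame mm [ 84.7 -43.8] tipz 146.5 open 0.0001
```

```bash
python3 -m crank '[[0,0,0.003,-1,4,10,1],[0,0,0,0,0,6,1],[0,0,0,0,0,4,1],[0,0,0,0,0,0,1]]' 60; python3 -c "
from h import *
tip(.086,-.040,.13)"
```

```text
t: 16.8
tool_pos: [0.5591, 0.1435, 0.2985]
tool_rot: [0.523, 3.092, 0.005]
contact_force: [0.2, -1.0, 0.9]
opening: 0.0004
t 16.8 turn [0.004 0.005 0.   ] shift [-0.4 -1.2 -4.9] F [ 0.2 -1.   0.9] tip platter-frame mm [ 86.6 -38. ] tipz 125.2 open 0.0004
```

```bash
python3 -m crank '[[0,0,0,0,0,5,1],[0,0,0,0,0,3,1],[0,0,0,0,0,0,1]]' 60; python3 -c "
from h import *
tip(.086,-.040,.13)"; python3 -m crank '[[0,0,0,0,0,4,1],[0,0,0,0,0,3,1],[0,0,0,0,0,0,1]]' 60; python3 -c "
from h import *
tip(.086,-.040,.13)"
```

```text
t: 17.05
tool_pos: [0.56, 0.1449, 0.2905]
tool_rot: [0.518, 3.093, 0.001]
contact_force: [-1.8, -2.6, 4.5]
opening: 0.0
t 17.05 turn [0.002 0.005 0.003] shift [ -0.1  -2.8 -12.9] F [-1.8 -2.6  4.5] tip platter-frame mm [ 86.8 -36.9] tipz 117.1 open 0.0
t: 17.3
tool_pos: [0.5606, 0.1455, 0.2865]
tool_rot: [0.516, 3.095, -0.003]
contact_force: [-4.5, -2.6, 7.4]
opening: 0.0
t 17.3 turn [-0.001  0.004  0.005] shift [  0.3  -3.6 -16.9] F [-4.5 -2.6  7.4] tip platter-frame mm [ 87.  -36.6] tipz 113.1 open 0.0
```

```bash
python3 -m crank '[[0,0,0,0,-1,5,1],[0,0,0,0,0,4,1],[0,0,0,0,0,0,1]]' 60; python3 -c "
from h import *
tip(.086,-.040,.13)"; python3 -m crank '[[0,0,0,0,0,5,1],[0,0,0,0,0,4,1],[0,0,0,0,0,0,1]]' 60; python3 -c "
from h import *
tip(.086,-.040,.13)"
```

```text
t: 17.55
tool_pos: [0.5611, 0.1455, 0.2832]
tool_rot: [0.514, 3.097, -0.003]
contact_force: [-6.1, -3.4, 9.7]
opening: 0.0002
t 17.55 turn [-0.002  0.003  0.006] shift [  0.8  -3.8 -20.2] F [-6.1 -3.4  9.7] tip platter-frame mm [ 87.2 -36.5] tipz 109.8 open 0.0002
t: 17.8
tool_pos: [0.5619, 0.1461, 0.2814]
tool_rot: [0.512, 3.099, -0.007]
contact_force: [-5.4, -2.4, 10.7]
opening: 0.0001
t 17.8 turn [-0.004  0.001  0.008] shift [  1.4  -4.6 -22. ] F [-5.4 -2.4 10.7] tip platter-frame mm [ 87.7 -36.2] tipz 108.0 open 0.0001
```

```bash
python3 -m crank '[[0,0,0,0,0,-15,1],[0,0,0,0,0,-25,1],[0,0,0,30,-2,-3,1],[0,0,0,38,-2,0,1],[0,0,0,38,-2,0,1],[0,0,0,38,0,0,1],[0,0,0,25,0,0,1],[0,0,0,0,0,0,1]]' 60; python3 -c "
from h import *
tip(-.086,-.040,.13)"
```

```text
t: 18.47
tool_pos: [0.3959, 0.1981, 0.3259]
tool_rot: [0.513, 3.096, 0.005]
contact_force: [-0.7, -0.2, -0.2]
opening: -0.0003
t 18.47 turn [0.004 0.003 0.006] shift [-0.4  0.8 22.5] F [-0.7 -0.2 -0.2] tip platter-frame mm [-85.9 -40.3] tipz 152.5 open -0.0003
```

```bash
python3 -m crank '[[0.004,0.003,0.006,0,0,10,1],[0,0,0,0,0,7,1],[0,0,0,0,0,4,1],[0,0,0,0,0,0,1]]' 60; python3 -c "
from h import *
tip(-.086,-.040,.13)"; python3 -m crank '[[0,0,0,0,0,5,1],[0,0,0,0,0,4,1],[0,0,0,0,0,0,1]]' 60; python3 -c "
from h import *
tip(-.086,-.040,.13)"
```

```text
t: 18.8
tool_pos: [0.3967, 0.1987, 0.3027]
tool_rot: [0.522, 3.096, 0.001]
contact_force: [0.5, -0.5, -0.6]
opening: -0.0002
t 18.8 turn [0.001 0.001 0.001] shift [ 0.1  0.1 -0.7] F [ 0.5 -0.5 -0.6] tip platter-frame mm [-85.7 -39.9] tipz 129.3 open -0.0002
t: 19.05
tool_pos: [0.3988, 0.1984, 0.2939]
tool_rot: [-0.526, -3.094, -0.002]
contact_force: [-3.0, 0.3, 6.5]
opening: -0.0004
t 19.05 turn [ 0.001 -0.004 -0.002] shift [ 2.2 -0.4 -9.5] F [-3.   0.3  6.5] tip platter-frame mm [-84.4 -39.5] tipz 120.5 open -0.0004
```

```bash
python3 -m crank '[[0,0,0,0,0,4,1],[0,0,0,0,0,3,1],[0,0,0,0,0,0,1]]' 60; python3 -c "
from h import *
tip(-.086,-.040,.13)"; python3 -m crank '[[0,0,0,0,0,4,1],[0,0,0,0,0,3,1],[0,0,0,0,0,0,1]]' 60; python3 -c "
from h import *
tip(-.086,-.040,.13)"
```

```text
t: 19.3
tool_pos: [0.4009, 0.1984, 0.2898]
tool_rot: [-0.529, -3.086, -0.002]
contact_force: [-5.0, -0.1, 8.3]
opening: -0.0001
t 19.3 turn [-0.001 -0.011 -0.004] shift [  4.3  -1.  -13.5] F [-5.  -0.1  8.3] tip platter-frame mm [-83.7 -39.1] tipz 116.4 open -0.0001
t: 19.55
tool_pos: [0.4033, 0.1983, 0.2863]
tool_rot: [-0.532, -3.082, -0.002]
contact_force: [-4.3, 0.9, 6.7]
opening: -0.0001
t 19.55 turn [-0.001 -0.014 -0.007] shift [  6.7  -1.8 -17. ] F [-4.3  0.9  6.7] tip platter-frame mm [-82.  -38.4] tipz 112.9 open -0.0001
```

```bash
python3 -m crank '[[0,-0.01,0,3,0,5,1],[0,0,0,0,0,4,1],[0,0,0,0,0,0,1]]' 60; python3 -c "
from h import *
tip(-.086,-.040,.13)"; python3 -m crank '[[0,0,0,0,0,-12,1],[0,0,0,0,0,-20,1],[0,0,0,4,25,0,1],[0,0,0,0,35,0,1],[0,0,0,0,22,0,1],[0,0,0,0,0,0,1]]' 60; python3 -c "
from h import *
tip(-.086,.040,.13)"
```

```text
t: 19.8
tool_pos: [0.403, 0.1991, 0.2819]
tool_rot: [-0.536, -3.088, 0.002]
contact_force: [-6.7, -0.7, 10.8]
opening: -0.0003
t 19.8 turn [-0.003 -0.007 -0.009] shift [  6.1  -2.5 -21.5] F [-6.7 -0.7 10.8] tip platter-frame mm [-81.3 -38.1] tipz 108.5 open -0.0003
t: 20.3
tool_pos: [0.4331, 0.2784, 0.3142]
tool_rot: [-0.551, -3.087, 0.001]
contact_force: [0.1, -0.3, -0.0]
opening: -0.0001
t 20.3 turn [-0.001 -0.006 -0.018] shift [ 8.1 -7.3 10.8] F [ 0.1 -0.3 -0. ] tip platter-frame mm [-78.7  46.9] tipz 140.8 open -0.0001
```

```bash
python3 -m crank '[[0,-0.006,-0.018,7,-7,-3,1],[0,0,0,0,0,0,1],[0,0,0,0,0,0,1]]' 60; python3 -c "
from h import *
tip(-.086,.040,.13)"
```

```text
t: 20.55
tool_pos: [0.4246, 0.2735, 0.3158]
tool_rot: [-0.521, -3.097, 0.006]
contact_force: [1.1, 0.2, 0.4]
opening: -0.0001
t 20.55 turn [-0.004 -0.001  0.001] shift [ 1.9  0.3 12.4] F [1.1 0.2 0.4] tip platter-frame mm [-84.3  39. ] tipz 142.4 open -0.0001
```

```bash
python3 -m crank '[[0,0,0,1.5,0,8,1],[0,0,0,0,0,7,1],[0,0,0,0,0,4,1],[0,0,0,0,0,0,1]]' 60; python3 -c "
from h import *
tip(-.086,.040,.13)"; python3 -m crank '[[0,0,0,1,0,4,1],[0,0,0,0,0,3,1],[0,0,0,0,0,0,1]]' 60; python3 -c "
from h import *
tip(-.086,.040,.13)"
```

```text
t: 20.88
tool_pos: [0.4222, 0.2714, 0.2941]
tool_rot: [-0.526, -3.095, 0.007]
contact_force: [-0.5, -0.3, -0.7]
opening: 0.0001
t 20.88 turn [-0.005 -0.001 -0.002] shift [ 0.3  3.  -9.3] F [-0.5 -0.3 -0.7] tip platter-frame mm [-85.9  36.1] tipz 120.7 open 0.0001
t: 21.13
tool_pos: [0.4219, 0.2715, 0.2885]
tool_rot: [0.528, 3.097, -0.006]
contact_force: [-1.8, -0.8, 4.7]
opening: -0.0001
t 21.13 turn [-0.004  0.001 -0.003] shift [ -0.1   3.  -14.9] F [-1.8 -0.8  4.7] tip platter-frame mm [-85.9  36.2] tipz 115.1 open -0.0001
```

```bash
python3 -m crank '[[0,0,0,1,0,4,1],[0,0,0,0,0,3,1],[0,0,0,0,0,0,1]]' 60; python3 -c "
from h import *
tip(-.086,.040,.13)"; python3 -m crank '[[0,0,0,0,0,3,1],[0,0,0,0,0,2,1],[0,0,0,0,0,0,1]]' 60; python3 -c "
from h import *
tip(-.086,.040,.13)"
```

```text
t: 21.38
tool_pos: [0.4217, 0.2718, 0.2854]
tool_rot: [0.527, 3.095, -0.009]
contact_force: [-3.2, -2.5, 7.5]
opening: -0.0001
t 21.38 turn [-0.005  0.002 -0.002] shift [ -0.3   2.7 -18. ] F [-3.2 -2.5  7.5] tip platter-frame mm [-85.8  36.3] tipz 112.0 open -0.0001
t: 21.63
tool_pos: [0.4221, 0.272, 0.2848]
tool_rot: [0.527, 3.097, -0.011]
contact_force: [-4.1, -3.1, 8.3]
opening: -0.0002
t 21.63 turn [-0.007  0.001 -0.002] shift [ -0.    2.3 -18.7] F [-4.1 -3.1  8.3] tip platter-frame mm [-85.7  36.4] tipz 111.4 open -0.0002
```

```bash
python3 -m crank '[[0,0,0,0,0,-15,1],[0,0,0,0,0,-30,1],[0,0,0,0,0,-40,1],[0,0,0,0,0,-40,1],[0,0,0,20,10,-30,1],[0,0,0,20,10,-20,1],[0,0,0,0,0,0,1],[0,0,0,0,0,0,1]]' 60; python3 -c "
from h import *
p=eyes.get_image('scene'); save(p,'pics/h1.png'); a=cv2.imread('pics/h1.png')[220:430,420:640]
cv2.imwrite('pics/h1c.png',cv2.resize(a,None,fx=2.8,fy=2.8,interpolation=cv2.INTER_CUBIC))
H=meas(3,('scene',)); print(np.round(H[np.argsort(H[:,0])],4))
"
```

```text
t: 22.3
tool_pos: [0.3897, 0.3057, 0.4638]
tool_rot: [-0.529, -3.091, 0.013]
contact_force: [0.2, -0.7, -1.4]
opening: -0.0001
scene 12 plat c,yaw [ 0.4917  0.2081 -0.3427] rms 0.0014 slope/z [ 0.0191 -0.0067  0.117 ]
[[0.3881 0.1821 0.1157]
 [0.3887 0.1784 0.1177]
 [0.3897 0.1802 0.1141]
 [0.4289 0.2965 0.1155]
 [0.4289 0.2932 0.1136]
 [0.4299 0.2934 0.1148]
 [0.5515 0.1197 0.1188]
 [0.5517 0.1195 0.1166]
 [0.5536 0.1211 0.1191]
 [0.596  0.2367 0.1183]
 [0.5961 0.2384 0.12  ]
 [0.5967 0.2381 0.1198]]
```

View pics/h1c.png

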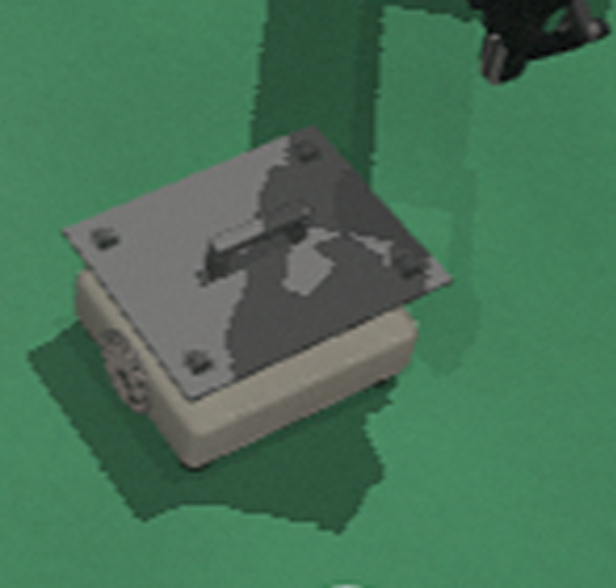

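```bash
python3 -c "
from h import *
for n in('scene','top'):
    P=np.load(f'/tmp/P{n}.npy'); print(np.linalg.lstsq(np.c_[P[:,:2]-P[:,:2].mean(0),np.ones(len(P))],P[:,2],rcond=None)[0])
meas(3,('top',))
tip(.086,.040,.15)"
```

```text
[-0.01766436  0.00118553  0.11842222]
[-0.00026097 -0.03056527  0.11941111]
top 12 plat c,yaw [ 0.4898  0.209  -3.4816] rms 0.001 slope/z [ 0.0181 -0.005   0.1173]
t 22.95 turn [-0.011 -0.006 -0.005] shift [-214.2  -15.8  138.4] F [ 0.2  0.4 -0.4] tip platter-frame mm [-128.3   56.5] tipz 289.5 open 0.0001
```

```bash
python3 -m crank '[[-0.011,-0.006,-0.005,-30,-2,0,1],[0,0,0,-38,-2,10,1],[0,0,0,-38,-2,12,1],[0,0,0,-38,-2,12,1],[0,0,0,-38,-2,12,1],[0,0,0,-35,-2,20,1],[0,0,0,-20,-1,25,1],[0,0,0,0,0,0,1]]' 60; python3 -c "
from h import *
tip(.086,.040,.13)"
```

```text
t: 23.62
tool_pos: [0.6194, 0.2126, 0.3727]
tool_rot: [0.514, 3.09, 0.011]
contact_force: [-1.2, -0.6, -0.7]
opening: -0.0001
t 23.62 turn [0.009 0.008 0.006] shift [34.4 -6.7 69. ] F [-1.2 -0.6 -0.7] tip platter-frame mm [121.2  47.8] tipz 199.3 open -0.0001
```

```bash
python3 -m crank '[[0.009,0.008,0.006,30,-6,15,1],[0,0,0,4,0,20,1],[0,0,0,0,0,10,1],[0,0,0,0,0,0,1],[0,0,0,0,0,0,1]]' 60; python3 -c "
from h import *
tip(.086,.040,.13)"
```

```text
t: 24.03
tool_pos: [0.5856, 0.2172, 0.325]
tool_rot: [-0.529, -3.094, 0.002]
contact_force: [0.2, 0.1, 0.5]
opening: -0.0003
t 24.03 turn [-0.002 -0.003 -0.003] shift [ 0.4  0.5 21.6] F [0.2 0.1 0.5] tip platter-frame mm [85.9 39.2] tipz 151.6 open -0.0003
```

```bash
python3 -m crank '[[0,0,0,0,0,15,1],[0,0,0,0,0,9,1],[0,0,0,0,0,2,1],[0,0,0,0,0,0,1]]' 60; python3 -c "
from h import *
tip(.086,.040,.12)";  python3 -m crank '[[0,0,0,0,0,2,1],[0,0,0,0,0,2,1],[0,0,0,0,0,0,1]]' 60;  python3 -m crank '[[0,0,0,0,0,3,1],[0,0,0,0,0,2,1],[0,0,0,0,0,0,1]]' 60; python3 -c "
from h import *
tip(.086,.040,.12)"
```

```text
t: 24.37
tool_pos: [0.5872, 0.218, 0.3015]
tool_rot: [0.527, 3.093, 0.003]
contact_force: [-0.4, 0.4, -0.6]
opening: -0.0
t 24.37 turn [ 0.003  0.004 -0.003] shift [ 1.7 -0.9  8. ] F [-0.4  0.4 -0.6] tip platter-frame mm [88.3 41.3] tipz 128.1 open -0.0
t: 24.62
tool_pos: [0.5879, 0.2181, 0.2981]
tool_rot: [0.527, 3.091, 0.004]
contact_force: [-0.7, -1.1, -0.5]
opening: -0.0001
t: 24.87
tool_pos: [0.5883, 0.2182, 0.2937]
tool_rot: [0.527, 3.09, 0.005]
contact_force: [-1.2, -0.3, -0.4]
opening: -0.0003
t 24.87 turn [ 0.004  0.007 -0.003] shift [ 2.7 -1.4  0.3] F [-1.2 -0.3 -0.4] tip platter-frame mm [89.8 42.1] tipz 120.3 open -0.0003
```

```bash
python3 -m crank '[[0,0,0,1,-1,4,1],[0,0,0,0,0,3,1],[0,0,0,0,0,0,1]]' 60;  python3 -m crank '[[0,0,0,1,0,4,1],[0,0,0,0,0,4,1],[0,0,0,0,0,0,1]]' 60; python3 -m crank '[[0,0,0,1,0,5,1],[0,0,0,0,0,4,1],[0,0,0,0,0,0,1]]' 60; python3 -c "
from h import *
tip(.086,.040,.12)"
```

```text
t: 25.12
tool_pos: [0.5878, 0.218, 0.2893]
tool_rot: [0.526, 3.086, 0.008]
contact_force: [-1.6, -0.1, 4.5]
opening: -0.0002
t: 25.37
tool_pos: [0.5876, 0.2182, 0.2855]
tool_rot: [0.526, 3.085, 0.007]
contact_force: [-3.8, -0.8, 6.5]
opening: -0.0001
t: 25.62
tool_pos: [0.5874, 0.2184, 0.2828]
tool_rot: [0.525, 3.084, 0.005]
contact_force: [-3.7, -1.7, 8.5]
opening: 0.0
t 25.62 turn [ 0.006  0.013 -0.002] shift [  1.6  -1.2 -10.6] F [-3.7 -1.7  8.5] tip platter-frame mm [90.  42.2] tipz 109.4 open 0.0
```

```bash
python3 -m crank '[[0,0,0,0,0,-15,1],[0,0,0,0,0,-25,1],[0.006,0.013,0,3,-30,0,1],[0,0,0,1,-32,0,1],[0,0,0,1,-17,0,1],[0,0,0,0,0,0,1]]' 60; python3 -c "
from h import *
tip(.086,-.040,.12)"
```

```text
t: 26.12
tool_pos: [0.5545, 0.1439, 0.323]
tool_rot: [-0.522, -3.097, 0.004]
contact_force: [0.1, 0.6, 0.5]
opening: -0.0002
t 26.12 turn [-0.002 -0.     0.001] shift [-4.9  0.  29.6] F [0.1 0.6 0.5] tip platter-frame mm [ 81.  -40.4] tipz 149.6 open -0.0002
```

```bash
python3 -m crank '[[0,0,0,-4,0,15,1],[0,0,0,0,0,8,1],[0,0,0,0,0,4,1],[0,0,0,0,0,0,1]]' 60; python3 -m crank '[[0,0,0,0,0,3,1],[0,0,0,0,0,3,1],[0,0,0,0,0,0,1]]' 60;python3 -m crank '[[0,0,0,0,-1,4,1],[0,0,0,0,0,3,1],[0,0,0,0,0,0,1]]' 60; python3 -c "
from h import *
tip(.086,-.040,.12)"
```

```text
t: 26.45
tool_pos: [0.5581, 0.1426, 0.2943]
tool_rot: [-0.525, -3.097, 0.002]
contact_force: [-0.6, -0.8, -0.4]
opening: 0.0003
t: 26.7
tool_pos: [0.5586, 0.1434, 0.2894]
tool_rot: [-0.522, -3.097, 0.006]
contact_force: [-2.3, -1.7, 4.3]
opening: 0.0001
t: 26.95
tool_pos: [0.5589, 0.1434, 0.2865]
tool_rot: [-0.519, -3.098, 0.006]
contact_force: [-3.9, -3.0, 6.0]
opening: -0.0004
t 26.95 turn [-0.004  0.     0.003] shift [-0.5 -1.1 -6.9] F [-3.9 -3.   6. ] tip platter-frame mm [ 85.5 -39.5] tipz 113.1 open -0.0004
```

```bash
python3 -m crank '[[0,0,0,0,-1,4,1],[0,0,0,0,0,3,1],[0,0,0,0,0,0,1]]' 60;  python3 -m crank '[[0,0,0,0,0,4,1],[0,0,0,0,0,3,1],[0,0,0,0,0,0,1]]' 60;  python3 -c "
from h import *
tip(.086,-.040,.12)"
```

```text
t: 27.2
tool_pos: [0.5592, 0.1434, 0.285]
tool_rot: [-0.518, -3.098, 0.005]
contact_force: [-4.6, -2.7, 8.0]
opening: 0.0001
t: 27.45
tool_pos: [0.5598, 0.1439, 0.2841]
tool_rot: [-0.515, -3.098, 0.008]
contact_force: [-5.2, -2.6, 7.7]
opening: 0.0004
t 27.45 turn [-0.005 -0.     0.005] shift [ 0.2 -1.9 -9.3] F [-5.2 -2.6  7.7] tip platter-frame mm [ 86.1 -39.1] tipz 110.7 open 0.0004
```

```bash
python3 -m crank '[[0,0,0,0,0,-15,1],[0,0,0,0,0,-35,1],[0,0,0,0,0,-40,1],[0,0,0,0,0,-40,1],[0,0,0,0,0,-40,1],[0,0,0,0,-30,-20,1],[0,0,0,0,-40,0,1],[0,0,0,0,-40,0,1]]' 60; python3 -m crank '[[0,0,0,0,-40,0,1],[0,0,0,0,-40,0,1],[0,0,0,0,-30,0,1],[0,0,0,0,0,0,1],[0,0,0,0,0,0,1],[0,0,0,0,0,0,1]]' 60; python3 -c "
from h import *
p=eyes.get_image('scene'); save(p,'pics/k1.png'); a=cv2.imread('pics/k1.png')[220:430,420:640]
cv2.imwrite('pics/k1c.png',cv2.resize(a,None,fx=2.8,fy=2.8,interpolation=cv2.INTER_CUBIC))
meas(3)
"
```

```text
t: 28.12
tool_pos: [0.5248, 0.0455, 0.4824]
tool_rot: [-0.494, -3.102, -0.0]
contact_force: [0.5, -1.1, -0.2]
opening: -0.0002
t: 28.62
tool_pos: [0.4872, -0.0665, 0.4865]
tool_rot: [0.498, 3.089, 0.001]
contact_force: [0.4, -0.3, 0.7]
opening: -0.0002
scene 14 plat c,yaw [ 0.4882  0.2052 -0.3538] rms 0.0278 slope/z [ 0.0067 -0.0168  0.1188]
top 13 plat c,yaw [ 0.4915  0.2085 -0.3415] rms 0.0211 slope/z [0.0042 0.0062 0.1196]
```

View pics/k1c.png

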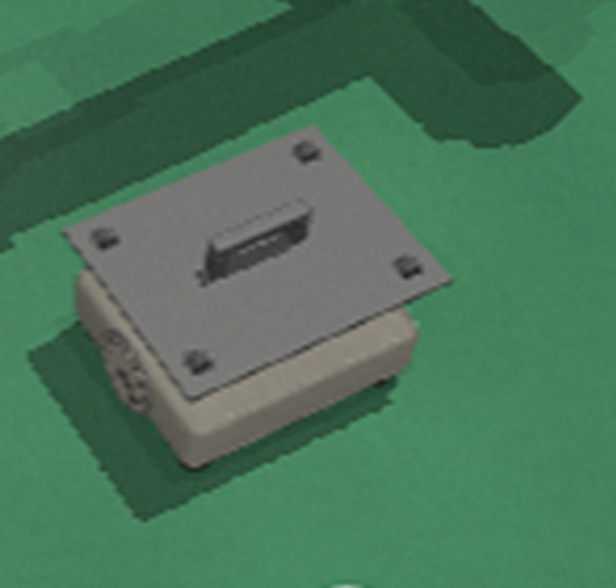

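View pics/k1.png

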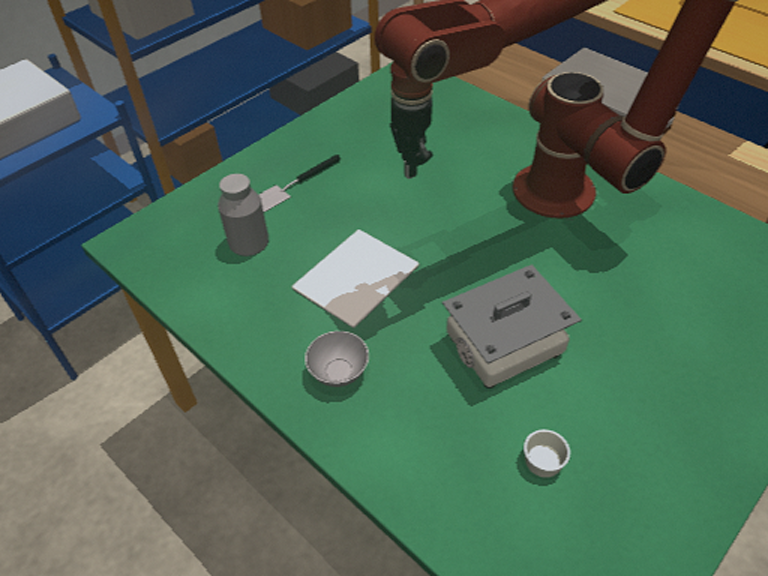

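```bash
python3 -c "
from h import *
for n in('scene','top'):
  H=[]
  for i in range(6):
    p=eyes.get_image(n); H+=[r['centre'] for r in spotter.mark_of('hole0',p)]
  H=np.array(H)
  for a in((88,62),(-88,62),(-88,-62),(88,-62)):
    q=pt(a[0]/1000,a[1]/1000); s=H[np.linalg.norm(H[:,:2]-q,axis=1)<.015]; print(n,a,len(s),np.round(np.median(s,0),4),np.round(np.median(s,0)[:2]-q,4))
for q in('bowl','ramekin','flask','spatula'): print(q,[np.round(r['centre'],3) for r in spotter.mark_of(q,p)[:1]])
o=ctrl.get_obs();print(o['t'])
"
```

```text
scene (88, 62) 6 [0.5962 0.2368 0.1177] [ 0.0017 -0.0011]
scene (-88, 62) 5 [0.4282 0.2939 0.1169] [-0.0001 -0.0019]
scene (-88, -62) 6 [0.3883 0.1794 0.116 ] [0.0008 0.0007]
scene (88, -62) 6 [0.5524 0.12   0.1186] [-0.0013 -0.0008]
top (88, 62) 6 [0.5936 0.2386 0.1191] [-0.0009  0.0007]
top (-88, 62) 7 [0.4293 0.2957 0.1179] [ 0.001  -0.0001]
top (-88, -62) 4 [0.3863 0.1786 0.1171] [-0.0012 -0.0001]
top (88, -62) 6 [0.553  0.1221 0.1178] [-0.0008  0.0013]
bowl [array([ 0.775, -0.004, -0.004])]
ramekin [array([0.657, 0.422, 0.   ])]
flask [array([ 0.658, -0.441,  0.   ])]
spatula [array([ 0.435, -0.526, -0.004])]
30.6667
```

All four holes read within about 1 mm of each other, consistent with being home. The bystanders haven't moved and the gripper is clear.

```bash
python3 -c "
from station import ctrl
print(ctrl.finish_job())"
```

```text
the job is handed in; nothing more can be done
None
```

The platter is back on the scale with, as far as I could measure, all four posts clicked through. I handed the job in at about 31 s of the 72 s. `ctrl.finish_job()` gives no verdict, so I don't have confirmation that it passed.

**What I did:** I lifted the platter off the board by its handle, carried it level, and lowered it over the four posts. After letting go, I pressed each corner with the closed fingertips. I then pressed the two +x corners a second time. Force readings went no higher than about 11 N, so the load including the platter stayed around 14 N of the 24 N limit.

**Last checks:**
- **Seating by touch:** tip height against force put every corner within about 1 mm of the seat plane or slightly below it. This assumes a 1 mm per N spring and an unloaded seat at 119 mm. The two +x presses read as far as 2 mm below, probably because that spring rate is only approximate.
- **Post at (-88, +62):** I never felt it click. It was already down when I reached it, probably clicking through together with its neighbour. I pressed it anyway.
- **Cameras:** the four holes read 116 to 119 mm high, where I expected about 116 mm. The platter's centre was within about 2 mm of the head and its yaw within about 0.02 rad.
- **Disagreement:** an earlier camera check suggested the +x side sat about 3 mm higher, which is why I pressed those corners again. The difference then shrank to about 1 mm, within camera noise.
- **Surroundings:** the bowl, ramekin, flask and spatula read at most about 7 mm from where they started, close to the cameras' accuracy. The gripper was clear of everything.

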